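Cap the tape post without cross-threading

TASK

The roll of masking tape is on its post, but the winged orange cap that keeps it there is off. Put the cap over the post and, pressing only lightly, turn it backwards (anticlockwise from above) until you feel it drop into the thread, then forwards (clockwise) until its flange lies flat and fully home on the roll, and let go. Do not force the thread, and leave the other things on the table where they are.

Things in the scene. Friction and masses are not known exactly. Their poses are not given: they have to be found in the camera images.
- stand: tape post, fixed to the table: grey round foot 150 mm across, 12 mm thick; on it a roll of masking tape 116 mm across, in whose middle stands a blue threaded neck 48 mm across. Origin on the neck's axis at table height, z up. The thread is right-handed with 4 starts 90 degrees apart; where they lie round the axis differs each time and is not told by this pose
- neck_tip (a point): top of the neck on its axis, 76.5 mm above the table: a blunt 18 mm tip that widens to a smooth 32 mm pilot 10 mm below. Below it, on top of each thread start, a ramp climbs 2.5 mm anticlockwise (from above) to an edge, beyond which a 9 mm gap opens into the thread. A rib 7 mm high closes each ramp's low end, so a cap on the ramps cannot start clockwise, and needs up to 1.9 rad anticlockwise
- roll_top (a point): centre of the roll's flat top, on the neck's axis, 48 mm above the table: the flange of the cap lies here when home. From the drop into the thread the cap needs about 0.75 rad clockwise to come home, sinking 5 mm per rad, and jams tight at about 1.05 rad; the thread holds by itself. All is hard plastic: force builds up within a millimetre
- cap: orange cap with a black wing, loose, 80 to 170 g, mouth down: flange 88 mm across, 5 mm thick; above it a 63 mm drum up to 35 mm; wing on top. Origin at the centre of the flange's underside, z up. Height of origin above the table: 57 to 60 mm with the lugs on the ramps (66 on a rib), 51 to 52.5 once dropped into the thread (a fall of some 7 mm), 48 when home
- cap_wing (a point): centre of the cap's wing, 49 mm above the cap's underside: an upright bar 46 mm long (along the cap's x), 14 mm thick (along y), from 35 to 63 mm above the underside. This is what to grip
- cap_mouth (a point): centre of the cap's mouth, same point as its origin. 53 mm bore with room for the whole pilot; 4 inward lugs, 6.5 mm wide, 90 degrees apart, just inside leave a 35 mm opening (1.5 mm to spare round the pilot). If the cap sinks straight to 51 to 52.5 mm when first put on, the lugs are already in the thread: it cannot go further anticlockwise, only clockwise
- glue_stick: bystander: white glue stick, lying, 25 mm thick, 115 mm long along its x; origin under its middle
- crayon_box: bystander: flat yellow and green crayon box, 75 x 120 x 28 mm; origin under its middle
- staple_box: bystander: red box of staples, 60 x 105 x 35 mm; origin under its middle
- spare_roll: bystander: spare roll of masking tape lying flat on the table, 110 mm across, 24 mm high, with an open 76 mm core; not the one to be capped; origin under its middle
- scissors: bystander: closed scissors with green handles, lying, 160 mm long; origin under their middle
- pen_cup: bystander: blue cup with three pens, 72 mm across, 125 mm high with the pens; origin under its middle
- bowl: bystander: dark wooden bowl, 150 mm across, 50 mm high; origin under its middle

How it is judged:
On the way, in this order (a step that is already met when the one before it is completed fails the run):
1. the cap is upright over the post's pilot (horizontal distance between cap and stand below 0.004 m and angle between cap's own z axis and vertical below 0.12 rad and z of cap in the frame of stand below 0.071 m), for 0.05 s.
2. the cap has dropped into the thread: origin less than 53.5 mm above the table (horizontal distance between cap and stand below 0.004 m and angle between cap's own z axis and vertical below 0.06 rad and z of cap in the frame of stand below 0.0535 m), for 0.1 s.
At the end, for the whole second after the job is handed in: the cap sits on the post, its origin within 4 mm of the post's axis and less than 49.2 mm above the table (48 is home), its axis within 0.06 rad of vertical, at rest and let go (horizontal distance between cap and stand below 0.004 m and angle between cap's own z axis and vertical below 0.06 rad and z of cap in the frame of stand between 0.045 and 0.0492 m and linear speed of cap below 0.01 m/s); the robot touches nothing.
It fails at once if the cap or thread is forced: more than 60 N between the cap and the post (contact force between cap and stand above 60 N).
It fails at once if a bystander is moved more than 20 mm (distance of any of glue_stick, crayon_box, staple_box, spare_roll, scissors, pen_cup, bowl from where it was at the start of the episode above 0.02 m).
It also fails if it takes over 72 s, if anything falls off the work surface, if the arm or the gripper's body presses on something with over 40 N, if the wrist force passes 120 N, or if a joint passes its speed limit or range.

ROBOT

A 6-joint arm with a two-finger parallel gripper is mounted at the origin on the work surface. World frame = base frame: x ahead of the robot, y to its left, z up, the work surface at z = 0. Lengths are in m, angles in rad, forces in N, time in s.
With the tool pointing down it reaches from about 0.375 to 0.975 m from the base axis. Payload 3.8 kg.
Tool frame: the origin (TCP) lies on the centre line of the jaws, within the pads' length; the fingertips stand 14 mm ahead of it and the grasp point (between the pads) lies 5 mm behind it; z points along the fingers, y is the line along which they close (so a half turn about z gives the same grasp; the last joint's range is limited). The gripper opens to 85 mm and grips with 20 to 120 N. Pads are 22 mm wide; open, the fingers measure 114 mm over their backs; the gripper's body (76 mm by 85 mm) begins 54 mm behind the grasp point. The pads swing forward as they close: fully open they stand 13 mm farther back than shut.
Start: joints at [-1.372, 0.264, 1.604, -0, 1.274, -0.037], TCP at [0.158, -0.656, 0.245] pointing down, gripper open.
Joint ranges: [-2.63, 2.63], [-0.94, 2.18], [0.31, 2.57], [-1.31, 4.45], [0, 2.66], [-2.55, 2.55]. Speed limits (rad/s): [2.57, 2.57, 3.14, 3.14, 3.14, 3.14].

INTERFACE

Orientations are given as a rotation vector (axis times angle).
In Python, from workcell import bot, eyes, spot_in gives the robot as it stands.
- The arm moves only by the tool carry_out, never from a script. Its argument "series" is text: rows parted by semicolons, each of 4 numbers parted by spaces: the shift along the world's x, y, z in m, then the turn about the world's z in degrees. In form: tx ty tz roll; .... A call has 1 to 20 rows; each row shifts and turns the commanded pose from where the row before left it; what a row does not reach is not made up. A row lasts 1/8 s, in which the tool goes at most 62.5 mm and 10.7 degrees, less where a joint would pass 70% of its speed; a pose out of reach is approached as far as the arm can. A call is refused whole if a number of a shift passes 0.0625 or a number of a turn 10.7, either way. A call with a gripper value outside its range is refused whole. "jaw" is the gripper command: -1 is shut, 1 is fully open, values between are in proportion, set as the call begins (left out, the last holds). The fingers move at their own pace and stop on an object; "grip_force" is the grip in N (left out, the last holds). Time passes only in rows, so rows that do not move let the fingers close. It gives the time, the measured TCP pose, the force, the opening and the grip force at its end, in the units of the state.
- bot.read_state(): the state, without advancing time (a new reading comes with each control period).
- eyes.read_camera(name): name is "scene" or "side" or "wrist"; returns (picture, depth): 420x560x3 uint8, blue, green, red; 420x560 float32, m along the optical axis (not along the pixel's ray), 0 where there is no reading.
- eyes.get_calibration(name): a dict with "K" (3x3 intrinsics, pixels), "position" and "rotation" of the camera in the world; the wrist camera has in their place "T_tool_cam" (4x4, takes a point from camera to tool coordinates, whose origin is the TCP and whose axes are the flange's). Camera axes: x right, y down, z forward; pixel columns grow to the right and rows downward; lengths in m; the calibration is good to about 2 mm. A picture is of the moment at which its call begins: read the wrist's pose just before it. get_calibration takes no time and is no camera call.
- bot.finish_job(): hands the job in; it is judged then, once.
Trained networks look in the newest picture that a camera, given by its name, has taken for a name from the list of things; names that differ only in an ending like _2 or _b are one class to them, and where a whole thing is asked for, a point or a joint stands for the part that bears it (a point fixed in the world has none). Each returns a list of dicts, best first, with "score" (0 to 1); they miss things now and then, are a little off and sometimes report something else, mostly with a low value. They report only what shows in the picture. A call takes as long as a camera call.
- spot_in(camera, target): "rect" ([centre column, centre row, width, height] in pixels, round what is visible of it).
The state is a dict: "time": time; "q": joint angles; "joint_vel": joint speeds; "joint_torque": joint torques, N m; "tool_pos": TCP position; "tcp_rot": TCP orientation; "wrist_force": force on the tool from outside, world axes, zero at the start; "torque": the same for the moment, N m; "width": opening from 0.0 (shut) to 1.0 (fully open); "grip_force": force on a finger pad.
Only numpy, scipy, OpenCV 4.12 (cv2) and the standard library are available. Lean on these libraries where they do the work, as an engineer would, in place of code of your own. Each camera call takes 0.05 s, during which the arm holds its last target. There are 200 camera calls.

## Working session

There is one attempt and no reset: what is moved stays moved. The work goes in short steps, Python scripts to look and compute and a tool call to move; the robot and the scene stay as the last step left them, time stands still between calls to the robot, and variables do not carry over. Pictures are saved under pics/ and viewed, at most 10 in all, crops included, and the job is handed in when it is done.

Besides the shell and the picture viewer there is one more tool, called after ">>>" as name(argument=value, ...) on one line, values as JSON. carry_out: Moves the arm, as the interface text tells. Its arguments: {"type":"object","properties":{"series":{"type":"string"},"jaw":{"type":"number"},"grip_force":{"type":"number"}},"required":["series"]}

```bash
mkdir -p pics
cat > h.py <<'E'
import numpy as np, cv2
from workcell import bot, eyes, spot_in
from scipy.spatial.transform import Rotation as R
def cam(name):
    s=bot.read_state(); im,d=eyes.read_camera(name); c=eyes.get_calibration(name)
    K=np.array(c["K"])
    if "T_tool_cam" in c:
        T=np.eye(4);T[:3,:3]=R.from_rotvec(s["tcp_rot"]).as_matrix();T[:3,3]=s["tool_pos"];T=T@np.array(c["T_tool_cam"])
    else:
        T=np.eye(4);r=np.array(c["rotation"]);T[:3,:3]=r if r.shape==(3,3) else R.from_rotvec(r).as_matrix();T[:3,3]=c["position"]
    v,u=np.mgrid[:d.shape[0],:d.shape[1]]
    P=np.stack([(u-K[0,2])/K[0,0]*d,(v-K[1,2])/K[1,1]*d,d],-1)@T[:3,:3].T+T[:3,3]
    P[d==0]=np.nan
    return im,P
E
python3 - <<'E'
from h import *
s=bot.read_state();print(s)
o=[]
for n in("scene","side"):
    im,P=cam(n);
    for t in("cap","cap_wing","stand","neck_tip","pen_cup"):
        for r in spot_in(n,t)[:2]:
            c=[int(x) for x in r["rect"]];print(n,t,c,round(r["score"],2),P[min(c[1],419),min(c[0],559)].round(3))
    o.append(im)
cv2.imwrite("pics/a.png",o[0]);cv2.imwrite("pics/b.png",o[1])
E
```

```text
{'time': 0.0, 'q': array([-1.37187247e+00,  2.64775212e-01,  1.60539462e+00,  5.86671257e-07,
        1.27370155e+00, -3.69359827e-02]), 'joint_vel': array([-7.56190850e-04, -1.15281525e-03, -2.22344571e-04,  8.30838577e-04,
        5.44662120e-05,  8.07441403e-04]), 'joint_torque': array([-4.23477431e-04, -5.15107834e+01, -3.67316115e+01, -7.56588383e-05,
        1.29364451e-02, -2.58335041e-05]), 'tool_pos': array([ 0.15756763, -0.65562072,  0.243936  ]), 'tcp_rot': array([-3.11751665e+00, -3.69362097e-01,  2.88508120e-04]), 'wrist_force': array([ 0.35543985,  0.17116714, -0.15016267]), 'torque': array([ 0.02515333, -0.012532  ,  0.01773708]), 'grip_force': 0.0, 'width': 1.0011258080874545}
scene cap [214, 212, 31, 29] 0.95 [ 0.527 -0.169  0.031]
scene cap_wing [216, 212, 32, 34] 0.72 [ 0.532 -0.165  0.035]
scene stand [327, 171, 51, 42] 0.7 [0.515 0.158 0.042]
scene stand [405, 143, 39, 36] 0.65 [0.469 0.443 0.003]
scene neck_tip [325, 169, 46, 43] 0.64 [0.511 0.153 0.049]
scene pen_cup [112, 260, 41, 54] 0.95 [ 0.569 -0.44   0.023]
side cap [351, 210, 27, 28] 0.62 [ 0.501 -0.151  0.037]
side cap [310, 236, 24, 18] 0.27 [0.536 0.003 0.021]
side cap_wing [350, 210, 29, 29] 0.67 [ 0.504 -0.148  0.037]
side cap_wing [187, 274, 42, 34] 0.26 [0.707 0.304 0.001]
side stand [285, 283, 59, 52] 0.88 [0.469 0.19  0.041]
side neck_tip [283, 282, 59, 51] 0.79 [0.474 0.191 0.043]
side pen_cup [374, 157, 24, 38] 0.56 [ 0.577 -0.404  0.07 ]
```

View pics/a.png

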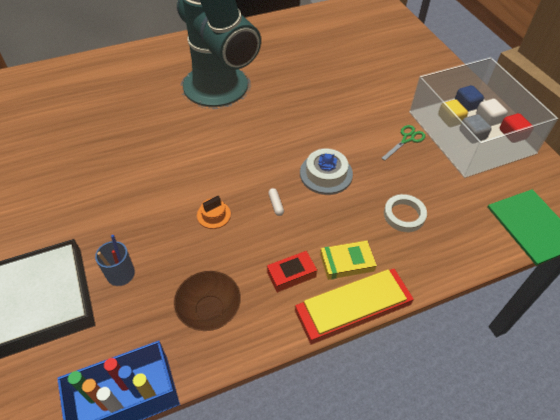

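View pics/b.png

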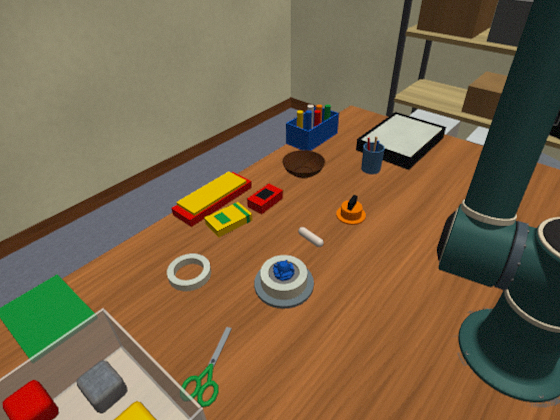

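Scene picture: cap at (214,212), stand at (327,171), the glue stick at (275,201) between them. Side picture: cap at (351,212), stand at (285,280). The cap stands at about (0.52,-0.16) and the stand at about (0.49,0.17). I'll move above the cap.

>>> carry_out(series="0.03 0.045 0.01 0; 0.03 0.045 0.01 0; 0.03 0.045 0.01 0; 0.03 0.045 0.01 0; 0.03 0.045 0.01 0; 0.03 0.045 0 0; 0.03 0.045 0 0; 0.03 0.045 0 0; 0.03 0.045 0 0; 0.03 0.045 0 0; 0.02 0.03 0 0; 0 0 0 0; 0 0 0 0", jaw=1)

```text
time: 2.22
tool_pos: [0.4775, -0.1765, 0.2953]
tcp_rot: [3.119, 0.37, -0.001]
wrist_force: [-0.4, 0.0, -0.3]
width: 1.001
grip_force: 0.0
```

Run:
```python
from h import *
s=bot.read_state();print(s["time"],s["tool_pos"],s["tcp_rot"]);print(eyes.get_calibration("wrist"))
im,P=cam("wrist");cv2.imwrite("pics/c.png",im)
for t in("cap","cap_wing","stand","glue_stick"):
  for r in spot_in("wrist",t)[:2]:
    c=[int(x) for x in r["rect"]];print(t,c,round(r["score"],2),P[min(c[1],419),min(c[0],559)].round(3))
```

```text
2.225 [ 0.47747781 -0.17653021  0.29534254] [ 3.11917378e+00  3.70405530e-01 -5.05835194e-04]
{'K': array([[295.23110381,   0.        , 280.67092455],
       [  0.        , 295.23110381, 213.03875145],
       [  0.        ,   0.        ,   1.        ]]), 'T_tool_cam': array([[ 3.10862453e-04, -9.52305483e-01, -3.05146145e-01,
         7.89702710e-02],
       [ 9.99999788e-01,  1.21467061e-04,  6.39656251e-04,
         1.00636987e-03],
       [-5.72082950e-04, -3.05146279e-01,  9.52305319e-01,
        -1.28379593e-01],
       [ 0.00000000e+00,  0.00000000e+00,  0.00000000e+00,
         1.00000000e+00]])}
cap [280, 153, 61, 67] 0.64 [ 0.516 -0.168  0.062]
cap [46, 102, 93, 122] 0.25 [0.507 0.117 0.048]
cap_wing [281, 150, 61, 60] 0.61 [ 0.519 -0.168  0.058]
stand [44, 102, 88, 122] 0.85 [0.506 0.12  0.047]
glue_stick [164, 98, 34, 74] 0.75 [ 0.544 -0.01   0.023]
```

View pics/c.png

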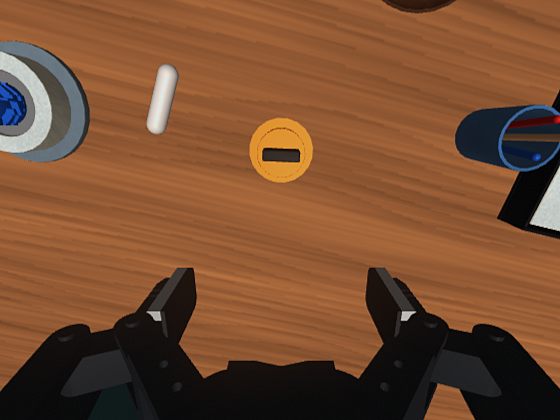

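The wrist picture shows the cap at (281,150) with its wing roughly along image x, so the gripper must turn about 90°. I'll measure cap, wing and stand from the depth.

```bash
cat > m.py <<'E'
from h import *
def circ(p):
    A=np.c_[2*p,np.ones(len(p))];b=(p**2).sum(1);x=np.linalg.lstsq(A,b,rcond=None)[0];return x[:2],np.sqrt(x[2]+x[:2]@x[:2])
def capm(im,P,base=0.0,near=None):
    hsv=cv2.cvtColor(im,cv2.COLOR_BGR2HSV);z=P[...,2]-base
    ok=np.isfinite(z)
    if near is not None: ok&=np.hypot(P[...,0]-near[0],P[...,1]-near[1])<0.06
    top=ok&(z>0.056)&(z<0.07); w=P[top][:,:2]
    if len(w)>20:
        rc=cv2.minAreaRect(w.astype(np.float32)*1000);ev=np.linalg.svd(w-w.mean(0),full_matrices=False)[2][0]
        print("wing",len(w),np.round(rc[0],1),np.round(rc[1],1),"yaw deg",np.degrees(np.arctan2(ev[1],ev[0])).round(1),"z",np.median(P[top][:,2]).round(4))
    org=ok&(hsv[...,0]>5)&(hsv[...,0]<25)&(hsv[...,1]>150)
    for nm,a,b in(("flange",0.002,0.008),("drum",0.031,0.038)):
        m=org&(z>a)&(z<b)
        if m.sum()<50: continue
        h=cv2.convexHull((P[m][:,:2]*1000).astype(np.float32));(c,r)=cv2.minEnclosingCircle(h);print(nm,m.sum(),np.round(c,1),round(r,1),"z",np.median(P[m][:,2]).round(4))
E
python3 - <<'E'
from m import *
im,P=cam("wrist");capm(im,P,0,(0.517,-0.168))
print(bot.read_state()["q"].round(3))
E
```

```text
wing 451 [ 512.3 -169.9] [14.2 44.9] yaw deg -78.6 z 0.0628
flange 1348 [ 522.9 -166. ] 59.1 z 0.005
drum 1349 [ 512.2 -169.5] 31.7 z 0.0349
[-0.404 -0.082  1.887 -0.     1.336  0.932]
```

>>> carry_out(series="0.006 0.001 -0.01 9.8; 0.006 0.001 -0.015 9.8; 0.006 0.001 -0.015 9.8; 0.006 0.001 -0.015 9.8; 0.005 0.001 -0.015 9.8; 0.006 0.002 -0.015 9.8; 0 0 -0.015 9.8; 0 0 -0.01 9.8; 0 0 -0.005 9.5; 0 0 0 0; 0 0 0 0")

```text
time: 3.9
tool_pos: [0.5128, -0.1697, 0.1806]
tcp_rot: [1.993, 2.428, 0.0]
wrist_force: [-0.5, -0.5, 0.9]
width: 1.002
grip_force: 0.0
```

Run:
```python
from m import *
s=bot.read_state();print(s["time"],s["tool_pos"],s["q"].round(3))
im,P=cam("wrist");capm(im,P,0,(0.513,-0.17));M=R.from_rotvec(s["tcp_rot"]).as_matrix();print("toolx yaw",np.degrees(np.arctan2(M[1,0],M[0,0])))
```

```text
3.9 [ 0.51281967 -0.16967673  0.1806357 ] [-0.366  0.06   1.963 -0.     1.118 -0.562]
wing 808 [ 512.5 -169.1] [13.5 45.3] yaw deg -78.8 z 0.0627
flange 1906 [ 512.6 -173.6] 54.5 z 0.005
drum 2365 [ 512.7 -169.6] 31.6 z 0.035
toolx yaw 101.2292950883814
```

>>> carry_out(series="0 0 -0.025 0; 0 0 -0.025 0; 0 0 -0.025 0; 0 0 -0.025 0; 0 0 -0.015 0; 0 0 -0.0105 0; 0 0 0 0; 0 0 0 0")

```text
time: 4.95
tool_pos: [0.5135, -0.1696, 0.0556]
tcp_rot: [1.989, 2.43, 0.001]
wrist_force: [0.6, 0.2, -0.1]
width: 0.996
grip_force: 0.0
```

>>> carry_out(series="0 0 0 0; 0 0 0 0; 0 0 0 0; 0 0 0 0; 0 0 0 0; 0 0 0 0; 0 0 0 0; 0 0 0 0", jaw=-1, grip_force=50)

```text
time: 5.95
tool_pos: [0.5127, -0.1694, 0.0549]
tcp_rot: [1.989, 2.431, -0.0]
wrist_force: [-1.4, -0.7, 1.7]
width: 0.15
grip_force: 50.2
```

>>> carry_out(series="0 0 0.02 0; 0 0 0.03 0; 0 0 0.03 0; 0 0.01 0.03 0; 0 0.03 0.03 0; 0 0.03 0.02 0; -0.003 0.03 0.005 0; -0.005 0.03 0 0; -0.005 0.03 0 0; -0.005 0.03 0 0; -0.005 0.02 0 0; 0 0.01 0 0; 0 0 0 0; 0 0 0 0; 0 0 0 0")

```text
time: 7.82
tool_pos: [0.4898, 0.05, 0.2197]
tcp_rot: [1.991, 2.43, -0.0]
wrist_force: [-0.0, -0.0, -1.7]
width: 0.15
grip_force: 49.7
```

Run:
```python
from m import *
s=bot.read_state();print(s["time"],s["tool_pos"],s["q"].round(3))
im,P=cam("wrist");cv2.imwrite("pics/d.png",im);t=s["tool_pos"];np.save("P.npy",P)
capm(im,P,t[2]-0.055,t)
z=P[...,2]
far=(P[...,1]>t[1]+0.04)&(abs(P[...,0]-0.5)<.15)
for a,b in((.005,.016),(.044,.052),(.063,.068),(.073,.08)):
    m=far&(z>a)&(z<b)
    if m.sum()>20: print(a,m.sum(),P[m].min(0).round(4),P[m].max(0).round(4),np.median(P[m],0).round(4))
```

```text
7.825 [0.48984857 0.05000691 0.21971028] [ 0.051 -0.067  2.014 -0.     1.195 -0.147]
wing 3469 [490.8  50.2] [38.3 42.6] yaw deg -78.5 z 0.2276
flange 4221 [490.6  49.8] 44.6 z 0.1697
drum 4230 [490.3  50.6] 31.5 z 0.1996
0.005 4145 [0.4185 0.0939 0.0086] [0.5677 0.2421 0.0152] [0.4757 0.148  0.0119]
0.044 7679 [0.4356 0.1106 0.044 ] [0.5506 0.2258 0.052 ] [0.4916 0.1758 0.0478]
0.063 308 [0.4707 0.146  0.0631] [0.5159 0.191  0.068 ] [0.4912 0.166  0.0666]
0.073 597 [0.481  0.1567 0.073 ] [0.5043 0.1794 0.0783] [0.4928 0.1683 0.076 ]
```

View pics/d.png

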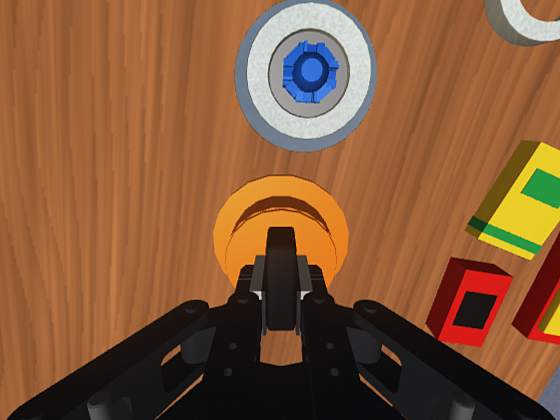

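The held cap's flange shows at (281,235) and the bare neck at (311,70), with the way between them clear. I'll refine both centres with fixed-radius fits.

Run:
```python
from m import *
from scipy.optimize import least_squares
P=np.load("P.npy");z=P[...,2];t=np.array([0.4898,0.05])
def fit(m,r,c0,front):
    h=cv2.convexHull((P[m][:,:2]*1000).astype(np.float32))[:,0]
    if front: h=h[h[:,1]>c0[1]+8]
    f=least_squares(lambda c:np.hypot(*(h-c).T[:2])-r,c0,loss="soft_l1");f2=least_squares(lambda c:np.hypot(*(h-c[:2]).T)-c[2],[*c0,r],loss="soft_l1");print(len(h),f.x.round(1),np.abs(f.fun).mean().round(2),f2.x.round(1))
near=np.hypot(P[...,0]-t[0],P[...,1]-t[1])<.06
m=near&(z>.167)&(z<.172);fit(m,44,[490.,50.],1)
A=np.c_[P[m][:,:2]-t,np.ones(m.sum())];print("plane",np.linalg.lstsq(A,P[m][:,2],rcond=None)[0].round(4))
m=near&(z>.197)&(z<.202);fit(m,31.5,[490.,50.],1)
far=np.hypot(P[...,0]-.493,P[...,1]-.168)<.09
for a,b,r in((.009,.014,75),(.046,.050,58),(.0745,.0775,9)): fit(far&(z>a)&(z<b),r,[493.,168.],0)
```

```text
27 [490.5  50.2] 0.16 [490.5  49.9  44.2]
plane [-0.0007 -0.0017  0.1697]
24 [490.6  49.8] 0.17 [490.6  50.5  31. ]
69 [492.9 168.3] 0.64 [493.  168.2  74.4]
61 [493.  168.3] 0.52 [493.  168.4  57.5]
23 [492.8 168.2] 1.12 [493.1 168.5  10.2]
```

>>> carry_out(series="0 0.02 0 0; 0.0005 0.03 0 0; 0.001 0.03 0 0; 0.001 0.02 -0.005 0; 0 0.01 -0.01 0; 0 0.008 -0.02 0; 0 0 -0.02 0; 0 0 -0.015 0; 0 0 0 0; 0 0 0 0; 0 0 0 0")

```text
time: 9.25
tool_pos: [0.493, 0.1687, 0.1508]
tcp_rot: [1.989, 2.43, 0.002]
wrist_force: [-0.4, 0.1, -1.7]
width: 0.151
grip_force: 49.6
```

```bash
cat > k.py <<'E'
from m import *
from scipy.optimize import least_squares
s=bot.read_state();t=s["tool_pos"];print(s["time"],t,s["wrist_force"].round(1),s["torque"].round(2),"q6",s["q"][5].round(2))
im,P=cam("wrist");z=P[...,2];c=t[:2]*1000
hsv=cv2.cvtColor(im,cv2.COLOR_BGR2HSV);org=(hsv[...,0]>5)&(hsv[...,0]<25)&(hsv[...,1]>150)
M=R.from_rotvec(s["tcp_rot"]).as_matrix()[:2,0]
def fit(m,r,c0):
    h=cv2.convexHull((P[m][:,:2]*1000).astype(np.float32))[:,0]
    h=h[(h-c0)@M>8]
    f=least_squares(lambda c:np.hypot(*(h-c).T)-r,c0,loss="soft_l1");return len(h),f.x.round(1),np.abs(f.fun).mean().round(2)
b=t[2]-.055
near=org&(np.hypot(P[...,0]-t[0],P[...,1]-t[1])<.06)
m=near&(abs(z-b-.005)<.003)
print("cap z",np.median(z[m]).round(4)-.005,"plane",np.linalg.lstsq(np.c_[P[m][:,:2]-t[:2],np.ones(m.sum())],P[m][:,2],rcond=None)[0].round(4))
print("cap",fit(m,44,c))
far=np.hypot(P[...,0]-.493,P[...,1]-.168)<.09
for a,bb,r in((.009,.014,75),(.0455,.0505,58)):
    m=far&~org&(z>a)&(z<bb)
    if m.sum()>50: print("stand",fit(m,r,np.array([493.,168.])))
E
python3 k.py
```

```text
9.25 [0.49300965 0.16874389 0.15082806] [-0.4  0.1 -1.7] [ 0.07 -0.    0.05] q6 0.08
cap z 0.0958 plane [ 0.0006 -0.0012  0.1008]
cap (23, array([493.8, 169.1]), np.float64(0.14))
stand (35, array([493.2, 168. ]), np.float64(0.15))
stand (33, array([493.1, 168.2]), np.float64(0.16))
```

>>> carry_out(series="-0.0007 -0.0008 -0.008 0; 0 0 -0.005 0; 0 0 -0.0015 0; 0 0 0 0; 0 0 0 0; 0 0 0 0")

```text
time: 10.05
tool_pos: [0.4917, 0.168, 0.1355]
tcp_rot: [1.989, 2.431, 0.001]
wrist_force: [-0.4, -0.0, -0.8]
width: 0.153
grip_force: 49.6
```

```bash
python3 k.py; python3 k.py
```

```text
10.05 [0.49167027 0.16796967 0.1355016 ] [-0.4 -0.  -0.8] [-0.03 -0.02  0.  ] q6 0.08
cap z 0.0805 plane [-0.0006 -0.0014  0.0855]
cap (22, array([492.5, 168.3]), np.float64(0.15))
stand (31, array([493.3, 168.2]), np.float64(0.22))
stand (37, array([493.2, 168.3]), np.float64(0.15))
10.1 [0.49166441 0.16793756 0.13549652] [ 0.2  0.5 -1.4] [-0.02  0.    0.01] q6 0.08
cap z 0.0805 plane [-0.0007 -0.0023  0.0855]
cap (29, array([492.4, 168.1]), np.float64(0.14))
stand (32, array([493.1, 168.1]), np.float64(0.19))
stand (36, array([493.1, 168.2]), np.float64(0.19))
```

>>> carry_out(series="0.0006 0 -0.003 0; 0 0 -0.003 0; 0 0 -0.003 0; 0 0 -0.002 0; 0 0 -0.0015 0; 0 0 0 0; 0 0 0 0")

```text
time: 11.02
tool_pos: [0.4922, 0.1679, 0.1229]
tcp_rot: [1.99, 2.431, 0.0]
wrist_force: [-0.3, 0.3, -2.6]
width: 0.151
grip_force: 49.6
```

```bash
python3 k.py
```

```text
11.025 [0.49216349 0.1679105  0.12287426] [-0.3  0.3 -2.6] [-0.01 -0.02 -0.01] q6 0.08
cap z 0.0679 plane [-0.0005 -0.0021  0.0729]
cap (24, array([492.9, 168.1]), np.float64(0.13))
stand (44, array([493.2, 168.1]), np.float64(0.15))
stand (30, array([493.1, 168.3]), np.float64(0.14))
```

>>> carry_out(series="0 0 -0.001 0; 0 0 -0.001 0; 0 0 -0.0005 0; 0 0 0 0")

```text
time: 11.58
tool_pos: [0.492, 0.1679, 0.1202]
tcp_rot: [-1.989, -2.431, 0.0]
wrist_force: [-0.5, -1.2, -1.2]
width: 0.152
grip_force: 49.6
```

>>> carry_out(series="0 0 -0.0005 0; 0 0 -0.0005 0; 0 0 0 0")

```text
time: 11.95
tool_pos: [0.492, 0.1679, 0.1192]
tcp_rot: [-1.99, -2.431, 0.0]
wrist_force: [-0.1, -0.5, -0.8]
width: 0.149
grip_force: 49.6
```

>>> carry_out(series="0 0 -0.0005 0; 0 0 -0.0005 0; 0 0 0 0")

```text
time: 12.32
tool_pos: [0.4921, 0.1679, 0.1183]
tcp_rot: [1.99, 2.431, -0.0]
wrist_force: [-0.1, 0.6, -0.9]
width: 0.151
grip_force: 49.8
```

>>> carry_out(series="0 0 -0.0007 0; 0 0 -0.0008 0; 0 0 -0.0005 0; 0 0 0 0")

```text
time: 12.82
tool_pos: [0.4926, 0.168, 0.1174]
tcp_rot: [1.989, 2.431, 0.001]
wrist_force: [-1.3, -1.2, 6.8]
width: 0.155
grip_force: 50.9
```

>>> carry_out(series="0 0 -0.0005 0; 0 0 -0.0005 0; 0 0 0 0")

```text
time: 13.2
tool_pos: [0.4923, 0.1684, 0.1152]
tcp_rot: [-1.99, -2.431, -0.002]
wrist_force: [0.9, 1.9, 0.5]
width: 0.155
grip_force: 49.9
```

>>> carry_out(series="0 0 -0.0003 0; 0 0 -0.0003 0; 0 0 0 0")

```text
time: 13.58
tool_pos: [0.4923, 0.1682, 0.1148]
tcp_rot: [-1.99, -2.431, -0.001]
wrist_force: [-0.1, 4.6, 0.1]
width: 0.154
grip_force: 50.0
```

```bash
python3 k.py;python3 k.py
```

```text
13.575 [0.49231923 0.16822189 0.11477924] [-0.1  4.6  0.1] [ 0.84 -0.03 -0.11] q6 0.08
cap z 0.0598 plane [-0.0016  0.0021  0.0648]
cap (27, array([493.1, 168.6]), np.float64(0.13))
stand (41, array([493.2, 168.1]), np.float64(0.14))
stand (37, array([493.3, 168.3]), np.float64(0.16))
13.625 [0.49232098 0.16819256 0.1148043 ] [1.2 3.8 0.5] [ 0.83 -0.06 -0.06] q6 0.08
cap z 0.0599 plane [-0.0009  0.0019  0.0648]
cap (30, array([493.1, 168.6]), np.float64(0.13))
stand (34, array([493.1, 168.1]), np.float64(0.11))
stand (37, array([493.3, 168.3]), np.float64(0.15))
```

>>> carry_out(series="0 0.0003 -0.0004 0; 0 0 -0.0003 0; 0 0 0 0")

```text
time: 14.05
tool_pos: [0.4922, 0.1683, 0.1141]
tcp_rot: [1.99, 2.431, 0.001]
wrist_force: [0.6, 3.0, 1.9]
width: 0.155
grip_force: 50.1
```

>>> carry_out(series="0 0 -0.0004 0; 0 0 -0.0003 0; 0 0 0 0")

```text
time: 14.42
tool_pos: [0.4922, 0.1682, 0.1133]
tcp_rot: [1.99, 2.431, 0.0]
wrist_force: [1.1, 3.4, 1.6]
width: 0.148
grip_force: 50.1
```

>>> carry_out(series="0 0 -0.0004 0; 0 0 -0.0003 0; 0 0 0 0")

```text
time: 14.8
tool_pos: [0.4922, 0.1682, 0.1126]
tcp_rot: [1.99, 2.431, 0.0]
wrist_force: [0.8, 4.2, 2.4]
width: 0.155
grip_force: 50.1
```

>>> carry_out(series="0 0 -0.0003 0; 0 0 -0.0002 0; 0 0 0 0")

```text
time: 15.18
tool_pos: [0.4922, 0.1682, 0.1121]
tcp_rot: [1.99, 2.431, 0.0]
wrist_force: [0.4, 3.8, 1.7]
width: 0.147
grip_force: 50.1
```

>>> carry_out(series="0 0 -0.0003 0; 0 0 -0.0003 0; 0 0 0 0")

```text
time: 15.55
tool_pos: [0.4922, 0.1682, 0.1115]
tcp_rot: [1.99, 2.431, 0.0]
wrist_force: [1.4, 4.3, 1.7]
width: 0.154
grip_force: 50.1
```

```bash
python3 k.py
```

```text
15.55 [0.49217153 0.16819233 0.11147112] [1.4 4.3 1.7] [ 0.88 -0.32 -0.1 ] q6 0.08
cap z 0.056600000000000004 plane [-0.0012  0.0001  0.0615]
cap (31, array([492.9, 168.6]), np.float64(0.11))
stand (37, array([493.4, 168.1]), np.float64(0.18))
stand (33, array([493.2, 168.3]), np.float64(0.2))
```

>>> carry_out(series="0 0 -0.0004 0; 0 0 -0.0004 0; 0 0 -0.0004 0; 0 0 0 0")

```text
time: 16.1
tool_pos: [0.4922, 0.1682, 0.1106]
tcp_rot: [1.989, 2.431, 0.0]
wrist_force: [0.8, 3.1, 4.8]
width: 0.151
grip_force: 50.6
```

>>> carry_out(series="0 0 -0.0003 0; 0 0 -0.0003 0; 0 0 -0.0003 0; 0 0 0 0")

```text
time: 16.6
tool_pos: [0.4921, 0.1683, 0.1091]
tcp_rot: [1.99, 2.431, 0.0]
wrist_force: [1.9, 3.4, 0.8]
width: 0.153
grip_force: 50.0
```

>>> carry_out(series="0 0 -0.0003 0; 0 0 -0.0003 0; 0 0 0 0")

```text
time: 16.98
tool_pos: [0.4922, 0.1682, 0.1089]
tcp_rot: [1.99, 2.431, 0.0]
wrist_force: [1.2, 4.8, 3.3]
width: 0.15
grip_force: 50.4
```

>>> carry_out(series="0 0 -0.0004 0; 0 0 -0.0003 0; 0 0 0 0")

```text
time: 17.35
tool_pos: [0.4922, 0.1682, 0.1086]
tcp_rot: [1.99, 2.431, 0.0]
wrist_force: [1.0, 4.1, 5.9]
width: 0.156
grip_force: 50.7
```

>>> carry_out(series="0 0 -0.0004 0; 0 0 -0.0003 0; 0 0 0 0")

```text
time: 17.73
tool_pos: [0.4923, 0.1682, 0.1084]
tcp_rot: [1.99, 2.431, 0.0]
wrist_force: [0.2, 3.9, 9.5]
width: 0.151
grip_force: 51.2
```

```bash
python3 k.py
```

```text
17.725 [0.49231771 0.16821286 0.10838644] [0.2 3.9 9.5] [ 0.75  0.19 -0.14] q6 0.08
cap z 0.053500000000000006 plane [-0.0035  0.0017  0.0585]
cap (29, array([492.8, 168.7]), np.float64(0.13))
stand (35, array([493.2, 168.1]), np.float64(0.15))
stand (37, array([493.1, 168.3]), np.float64(0.17))
```

>>> carry_out(series="0 0 0 -2; 0 0 0 -2; 0 0 0 0")

```text
time: 18.15
tool_pos: [0.4915, 0.1679, 0.1068]
tcp_rot: [-2.073, -2.36, 0.002]
wrist_force: [0.5, 1.9, 1.1]
width: 0.152
grip_force: 50.0
```

```bash
python3 k.py
```

```text
18.15 [0.49152548 0.16786345 0.10684587] [0.5 1.9 1.1] [ 0.62 -0.15 -0.  ] q6 0.15
cap z 0.0519 plane [-0.0011 -0.0005  0.0569]
cap (26, array([492.3, 168.3]), np.float64(0.12))
stand (39, array([493.2, 168.2]), np.float64(0.18))
stand (35, array([493.2, 168.3]), np.float64(0.16))
```

>>> carry_out(series="0.0004 0.0001 0 -2; 0 0 -0.0003 -3; 0 0 -0.0003 -3; 0 0 0 0")

```text
time: 18.7
tool_pos: [0.4918, 0.168, 0.1062]
tcp_rot: [-2.233, -2.209, 0.003]
wrist_force: [1.0, 2.4, -0.9]
width: 0.151
grip_force: 49.8
```

>>> carry_out(series="0 0 -0.0003 -3; 0 0 -0.0003 -3; 0 0 0 0")

```text
time: 19.08
tool_pos: [0.4918, 0.1678, 0.1057]
tcp_rot: [-2.344, -2.091, 0.003]
wrist_force: [-1.1, 2.4, -0.4]
width: 0.147
grip_force: 49.8
```

```bash
python3 k.py
```

```text
19.075 [0.49184136 0.16782334 0.1056796 ] [-1.1  2.4 -0.4] [0.27 0.03 0.02] q6 0.4
cap z 0.0507 plane [-0.0032 -0.0013  0.0557]
cap (35, array([492.8, 168.1]), np.float64(0.11))
stand (39, array([493. , 168.2]), np.float64(0.2))
stand (39, array([493.1, 168.3]), np.float64(0.18))
```

Threading smoothly: 18° turned, cap at 50.7 mm. I'll carry on.

>>> carry_out(series="0 0 -0.0003 -3; 0 0 -0.0003 -3; 0 0 -0.0003 -3; 0 0 0 0")

```text
time: 19.62
tool_pos: [0.4919, 0.168, 0.1049]
tcp_rot: [-2.501, -1.901, 0.002]
wrist_force: [-1.4, 1.8, -0.1]
width: 0.156
grip_force: 49.8
```

>>> carry_out(series="0 0 -0.0003 -3; 0 0 -0.0003 -3; 0 0 0 0")

```text
time: 20.0
tool_pos: [0.492, 0.168, 0.1044]
tcp_rot: [-2.596, -1.768, 0.002]
wrist_force: [-1.2, 0.4, 0.2]
width: 0.154
grip_force: 49.9
```

>>> carry_out(series="0 0 -0.0003 -3; 0 0 -0.0002 -3; 0 0 0 0")

```text
time: 20.38
tool_pos: [0.4922, 0.1681, 0.1039]
tcp_rot: [-2.685, -1.63, 0.001]
wrist_force: [-0.9, 0.2, -0.1]
width: 0.148
grip_force: 49.9
```

```bash
python3 k.py
```

```text
20.375 [0.49216079 0.16807225 0.10393655] [-0.9  0.2 -0.1] [ 0.07  0.25 -0.01] q6 0.76
cap z 0.048900000000000006 plane [-0.0028 -0.0007  0.0539]
cap (28, array([493.5, 168.3]), np.float64(0.13))
stand (38, array([492.7, 168.3]), np.float64(0.15))
stand (32, array([492.8, 168.5]), np.float64(0.12))
```

>>> carry_out(series="0 0 -0.0003 -3; 0 0 -0.0003 -3; 0 0 0 0")

```text
time: 20.8
tool_pos: [0.4922, 0.1682, 0.1034]
tcp_rot: [-2.767, -1.487, 0.001]
wrist_force: [-1.1, 0.9, -1.2]
width: 0.155
grip_force: 49.8
```

>>> carry_out(series="0 0 -0.0002 -3; 0 0 0 0")

```text
time: 21.05
tool_pos: [0.4922, 0.1682, 0.1031]
tcp_rot: [-2.805, -1.415, 0.001]
wrist_force: [-1.2, 0.8, -0.4]
width: 0.152
grip_force: 49.8
```

```bash
python3 k.py
```

```text
21.05 [0.4921747  0.1682471  0.10313418] [-1.2  0.8 -0.4] [0.13 0.29 0.06] q6 0.92
cap z 0.048100000000000004 plane [-0.0029 -0.0004  0.0531]
cap (26, array([493.8, 168.3]), np.float64(0.14))
stand (34, array([492.6, 168.4]), np.float64(0.19))
stand (37, array([492.7, 168.5]), np.float64(0.15))
```

>>> carry_out(series="0 0 -0.0002 -2.5; 0 0 0 0; 0 0 0 0")

```text
time: 21.48
tool_pos: [0.4923, 0.1683, 0.103]
tcp_rot: [-2.836, -1.352, 0.001]
wrist_force: [-1.5, 2.2, -2.2]
width: 0.151
grip_force: 49.7
```

```bash
python3 k.py
```

```text
21.475 [0.49229828 0.1683384  0.10303108] [-1.5  2.2 -2.2] [ 0.25  0.26 -0.01] q6 0.96
cap z 0.048 plane [-0.0036  0.0003  0.053 ]
cap (30, array([493.9, 168.4]), np.float64(0.12))
stand (36, array([492.7, 168.3]), np.float64(0.15))
stand (35, array([492.7, 168.6]), np.float64(0.15))
```

>>> carry_out(series="0 0 0 0; 0 0 0 0; 0 0 0 0; 0 0 0 0", jaw=0.2)

```text
time: 22.02
tool_pos: [0.4928, 0.1683, 0.1034]
tcp_rot: [2.836, 1.35, 0.001]
wrist_force: [-0.6, -0.5, 0.1]
width: 0.6
grip_force: 0.0
```

>>> carry_out(series="0 0 0.01 0; 0 0 0.02 0; 0 0 0.03 0; 0 0 0.03 0; 0 0 0.02 0; 0 0 0 0; 0 0 0 0")

```text
time: 22.9
tool_pos: [0.4921, 0.1681, 0.2126]
tcp_rot: [-2.837, -1.35, 0.001]
wrist_force: [0.0, -0.3, 0.4]
width: 0.603
grip_force: 0.0
```

Run:
```python
from m import *
s=bot.read_state();print(s["time"],s["tool_pos"],s["wrist_force"].round(1))
im,P=cam("wrist");cv2.imwrite("pics/e.png",im);capm(im,P,0.048,(.493,.168))
```

```text
22.9 [0.49205378 0.16813668 0.21263477] [ 0.  -0.3  0.4]
wing 894 [493.6 168.9] [45.  13.5] yaw deg -128.6 z 0.1107
flange 1947 [493.8 168.3] 44.1 z 0.0529
drum 2633 [493.6 168.1] 31.7 z 0.083
```

View pics/e.png

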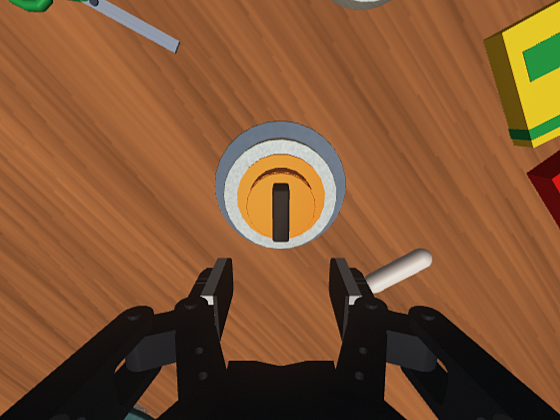

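The cap sits flat on the roll at (281,195), with its flange top at 52.9 mm (origin about 48 mm), and the gripper is clear of it. Handing in.

```bash
python3 -c "
from workcell import bot
print(bot.finish_job())"
```

```text
the job is handed in; nothing more can be done
None
```

The cap is screwed home on the post and let go, with its underside measured at about 48 mm; it sank straight into the thread, so it needed no anticlockwise turn, and the job is handed in (no verdict was returned).

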